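# Restock the tab magazine first-in, first-out

### The job

Restock the tab magazine first-in, first-out: bring the old bundle that is in its lane right up to the front gate, lay the new bundle from the pink form pad straight and flat in the lane behind it, and close the pinch-grip follower up behind both so that they stand tight against the gate, leaving the follower latched with its spring plate pressed in about half-way; the plate must never be driven in solid. Do not disturb the vial, the tally counter or the small banded block of tabs.

Things in the scene. Friction and masses are not known exactly. Their poses are not given: they have to be found in the camera images.
- magazine: Aluminium feed lane, 270 x 84 mm, fixed to the bench. Origin: centre of underside; x along the lane to its rear, -x to the front (gate) end, y across, z up. Lane floor z = 4 mm. Guide rails 29 mm apart inside, 35 mm outside, tops z = 13 mm, x = -118 to 118 mm. Outside them dark toothed racks, x = 9 to 115 mm, out to y = 36.5 mm each side, tops z = 12 mm. End block x = 127 to 135, top z = 24 mm.
- lane_front (a point): Point on the lane floor, middle of the lane, magazine x = -115 mm. Near it stands the front gate, a fixed steel plate across the lane, 26 mm wide, top at magazine z = 30 mm. The gate's rear face, against which the stock must stand, is clamped anywhere from 0 to 15 mm behind this point (magazine +x); where is not reported: feel for it.
- old_bundle: Black bundle of stacked tabs lying in the lane, the old stock, 70 mm long (x) x 24 mm wide (y) x 29 mm high, 30 g. Origin: centre of its underside. It starts near the rear, with at most 50 mm free behind it even when the follower is drawn fully back.
- new_bundle: Black bundle of stacked tabs lying on the pink form pad, the new stock, 64 mm long (x) x 24 mm wide (y) x 29 mm high, 30 g. Origin: centre of its underside.
- follower (a joint): Place in m of the follower, the black carriage with two upright orange tabs that slides on the rails behind the stock, 0 to 0.060, growing to the rear: the unpressed front face of its spring plate is at magazine x = this. Latched by pawls in the racks, 4 mm pitch (holds some 20 N; on letting go it settles up to 2 mm either way); with both tabs squeezed in it slides with about 1 N.
- pinch_point (a point): Point on the follower midway between the two orange tabs, 46 mm above the magazine's underside, 38 mm behind the unpressed plate's face. Tabs: 20 mm long (magazine x), z = 19 to 64 mm, outer faces 38 mm apart (magazine y) when free, 28 mm when squeezed in; below z = 19 mm their feet reach 30 mm out from the middle. The follower is 62 mm long from the plate's face, otherwise up to z = 39 mm.
- tab_left (a joint): How far in m the tab on the magazine's +y side is squeezed in, 0 (latched) to 0.005 (stop). The pawl is clear of the rack at 0.0025. Spring: 8 N at 0, 12 N at 0.005. Both tabs must be clear to slide the follower freely.
- tab_right (a joint): The same for the tab on the magazine's -y side.
- plate (a joint): How far in m the follower's spring plate (24 mm wide, magazine z = 5.5 to 33.5 mm, at the follower's front) is pressed back into it, 0 (free) to 0.012 (solid); half-way is 0.006. Spring: 1.4 N at 0, 5.6 N at 0.006, 9.8 N at 0.012.
- form_pad: Pink form pad, 150 (x) x 212 (y) x 5 mm, fixed on the bench. Origin: centre of its underside.
- tab_block: Small banded block of black tabs, 28 x 35 x 19 mm, loose on the robot's end of the form pad: leave it. Origin: centre of its underside.
- vial: Upright sample vial with grey cap and red beads, 30 mm across, 62 mm high, loose on the bench by the magazine's rear left (+x, +y) corner. Origin: centre of its underside.
- tally_counter: Round grey tally counter, 49 x 50 x 19 mm, loose on the bench by the magazine's front right (-x, -y) side. Origin: centre of its underside.
Things that resemble listed ones, but are neither listed nor needed, are in the scene too. What is shaped like the old_bundle but orange is not meant. Leave any green look-alike of the new_bundle alone.

How it is judged:
By the outcome, as a careful person would: the job done as asked, in the order asked, and still so for the second after the job is handed in, with the robot touching nothing.
It also fails if it takes over 72 s, if anything falls off the work surface, if the arm or the gripper's body presses on something with over 40 N, if the wrist force passes 120 N, or if a joint passes its speed limit or range.

### The arm

A 6-joint arm with a two-finger parallel gripper is mounted at the origin on a cart in front of the work surface, level with it; the furniture and walls round the work are solid. World frame = base frame: x ahead of the robot, y to its left, z up, the work surface at z = 0. Lengths are in m, angles in rad, forces in N, time in s.
With the tool pointing down it reaches from about 0.375 to 0.975 m from the base axis. Payload 3.8 kg.
Tool frame: the origin (TCP) lies between the finger pads; the fingertips stand 19 mm ahead of it and the grasp point (between the pads) is the TCP (tip_extent is the z of the fingertips in the tool frame, in m); z points along the fingers, y is the line along which they close (so a half turn about z gives the same grasp; the last joint's range is limited). The gripper opens to 85 mm and grips with 20 to 120 N. Pads are 22 mm wide; open, the fingers measure 114 mm over their backs; the gripper's body (76 mm by 85 mm) begins 54 mm behind the grasp point. The pads swing forward as they close: fully open they stand 13 mm farther back than shut.
Start: joints at [-1.258, 0.264, 1.604, -0, 1.274, -0.037], TCP at [0.231, -0.634, 0.25] pointing down, gripper open.
Joint ranges: [-2.63, 2.63], [-0.94, 2.18], [0.31, 2.57], [-1.31, 4.45], [0, 2.66], [-2.55, 2.55]. Speed limits (rad/s): [2.57, 2.57, 3.14, 3.14, 3.14, 3.14].

### API

Orientations are given as a unit quaternion [x, y, z, w].
In Python, from cell import * gives the robot as it stands.
- The arm moves only by the tool step_arm, never from a script. Its argument "rows" is a list that holds one entry, the list of rows, each a list of 7 numbers: the shift along the tool's x, y, z in m, then the turn, a rotation vector about the tool's x, y, z in degrees, then the closure, from -1 (fully open) to 1 (shut), so that 0 is half open. In form: [[[dx, dy, dz, wx, wy, wz, fingers], ...]]. A call has 1 to 5 rows; each row is the pose to reach, as a shift and turn from the pose commanded when the call began, along the tool's axes at that moment; what a row does not reach only later rows make up. A row lasts 1/12 s, in which the tool goes at most 41.7 mm and 7.16 degrees, less where a joint would pass 70% of its speed; a pose out of reach is approached as far as the arm can. A call with a gripper value outside its range is refused whole. The fingers move at their own pace and stop on an object; the grip force is fixed at half the most. Time passes only in rows, so rows that repeat a pose let the fingers close. It gives the time, the measured TCP pose, the force, the opening and the grip force at its end, in the units of the state.
- get_obs(): the state, without advancing time (a new reading comes with each control period).
- get_image(name): name is "scene" or "top" or "wrist"; returns a dict with "frame" (420x560x3 uint8, red, green, blue), "fx", "fy", "cx", "cy" (pixels), "k1" (the pictures are not rectified: a ray, as slopes to the right and down, at radius r is drawn at 1 + k1 r^2 times it, then the intrinsics apply), "R" (3x3) and "t" (3): a world point X has camera coordinates R X + t; the wrist camera has in their place "tool_from_camera" (4x4, takes a point from camera to tool coordinates, whose origin is the TCP and whose axes are the flange's). Camera axes: x right, y down, z forward; pixel columns grow to the right and rows downward; lengths in m; the calibration is good to about 2 mm. A picture is of the moment at which its call begins: read the wrist's pose just before it. There is no depth.
- sign_off(): hands the job in; it is judged then, once.
The state is a dict: "time_s": time; "joints": joint angles; "qvel": joint speeds; "tau": joint torques, N m; "tcp_pos": TCP position; "eef_rot": TCP orientation; "ft_force": force on the tool from outside, world axes, zero at the start; "ft_torque": the same for the moment, N m; "grip_width": finger opening in m; "gripper_force": force on a finger pad.
Only numpy, scipy, OpenCV 4.12 (cv2) and the standard library are available. Lean on these libraries where they do the work, as an engineer would, in place of code of your own. Each camera call takes 0.05 s, during which the arm holds its last target. There are 200 camera calls.

## Working session

There is one attempt and no reset: what is moved stays moved. The work goes in short steps, Python scripts to look and compute and a tool call to move; the robot and the scene stay as the last step left them, time stands still between calls to the robot, and variables do not carry over. Pictures are saved under pics/ and viewed, at most 10 in all, crops included, and the job is handed in when it is done.

Besides the shell and the picture viewer there is one more tool, called after "Call:" by a JSON object that holds its "fn" and its "kwargs". step_arm: Moves the arm, as the interface text tells. Its arguments: {"type":"object","properties":{"rows":{"type":"array","items":{"type":"array","items":{"type":"array","items":{"type":"number"}}}}},"required":["rows"]}

```bash
mkdir -p pics; ls
python3 - <<'E'
from cell import *
import cv2,pickle
d={}
for n in ("scene","top","wrist"):
    im=get_image(n); d[n]=im
    cv2.imwrite(f"pics/{n}0.png",cv2.cvtColor(im["frame"],cv2.COLOR_RGB2BGR))
    print(n,{k:v for k,v in im.items() if k!="frame"})
pickle.dump(d,open("d0.pkl","wb"))
o=get_obs();print(o)
E
```

```text
pics
scene {'fx': 400.52485224069085, 'fy': 400.52485224069085, 'cx': 275.7939682326523, 'cy': 208.3633087064221, 'k1': -0.03731649775502882, 'R': array([[ 0.60635804, -0.79508932, -0.01276299],
       [-0.52119953, -0.38525751, -0.76152984],
       [ 0.60056721,  0.46841181, -0.64800417]]), 't': array([-0.44746397,  0.27955131,  0.64279798])}
top {'fx': 475.861286781575, 'fy': 475.861286781575, 'cx': 276.60912849228, 'cy': 211.3478524824732, 'k1': -0.06548197151089798, 'R': array([[-0.01089131, -0.99977313,  0.01830484],
       [-0.98279752,  0.00732762, -0.18454089],
       [ 0.18436489, -0.01999985, -0.98265436]]), 't': array([-0.16531374,  0.56595721,  1.0992266 ])}
wrist {'fx': 359.5690980269883, 'fy': 359.5690980269883, 'cx': 277.8081485621571, 'cy': 207.97745911547418, 'k1': 0.01822417993920595, 'tool_from_camera': array([[ 1.05750291e-04, -9.57129007e-01, -2.89661962e-01,
         7.36842472e-02],
       [ 9.99999654e-01, -1.37673981e-04,  8.19997260e-04,
         5.11257390e-04],
       [-8.24722079e-04, -2.89661948e-01,  9.57128662e-01,
        -1.22971597e-01],
       [ 0.00000000e+00,  0.00000000e+00,  0.00000000e+00,
         1.00000000e+00]])}
{'time_s': 0.15, 'joints': array([-1.25789597e+00,  2.64578050e-01,  1.60506195e+00, -9.35044103e-06,
        1.27372751e+00, -3.69028733e-02]), 'qvel': array([ 0.00020133, -0.00074951, -0.00190195, -0.00050914,  0.00095617,
        0.00086191]), 'tau': array([ 4.25364738e-05, -5.15907240e+01, -3.67960989e+01, -4.47558159e-05,
        8.05378484e-03,  1.16421151e-05]), 'tcp_pos': array([ 0.23115791, -0.63360818,  0.24924851]), 'eef_rot': array([ 9.84743038e-01,  1.74012535e-01, -1.26502040e-04, -8.78374385e-04]), 'ft_force': array([-0.12858985,  1.16558548, -0.84715794]), 'ft_torque': array([-0.02966248,  0.07959315,  0.0085835 ]), 'gripper_force': 0.0, 'grip_width': 0.08547490945388621}
```

View pics/top0.png

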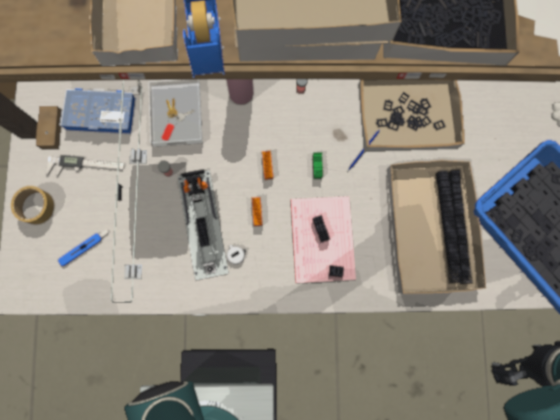

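View pics/scene0.png

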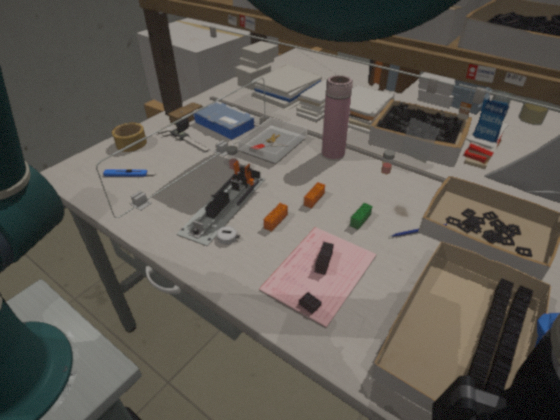

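The top view shows the magazine at about (205,225): gate end low at (212,268), orange tabs and follower at (195,185), and the old bundle black at (204,232). The new bundle is on the pad at (320,229) and the tab block at (336,271). The vial is at (165,167) and the counter at (236,254).

What could be taken for what:
- **New bundle:** black (320,229), which I choose; green (318,165); tab block (336,271).
- **Old bundle:** black in the lane (204,232), which I choose; orange (267,165) and (257,211).

```bash
cat > h.py <<'E'
import numpy as np,cv2,pickle
from scipy.spatial.transform import Rotation as Ro
def cam(im,obs=None):
    K=np.array([[im["fx"],0,im["cx"]],[0,im["fy"],im["cy"]],[0,0,1]])
    if "R" in im: R,t=im["R"],im["t"]
    else:
        T=np.eye(4);T[:3,:3]=Ro.from_quat(obs["eef_rot"]).as_matrix();T[:3,3]=obs["tcp_pos"]
        T=np.linalg.inv(T@im["tool_from_camera"]);R,t=T[:3,:3],T[:3,3]
    return K,np.array([im["k1"],0,0,0.]),R,t
def rays(px,c):
    K,D,R,t=c
    u=cv2.undistortPoints(np.array(px,float).reshape(-1,1,2),K,D).reshape(-1,2)
    return -R.T@t, np.c_[u,np.ones(len(u))]@R
def onplane(px,c,z):
    o,d=rays(px,c); return o+d*((z-o[2])/d[:,2])[:,None]
def proj(X,c):
    K,D,R,t=c
    return cv2.projectPoints(np.array(X,float).reshape(-1,1,3),cv2.Rodrigues(R)[0],t,K,D)[0].reshape(-1,2)
def tri(p1,c1,p2,c2):
    (o1,d1),(o2,d2)=rays([p1],c1),rays([p2],c2)
    d1,d2=d1[0]/np.linalg.norm(d1),d2[0]/np.linalg.norm(d2)
    s=np.linalg.lstsq(np.c_[d1,-d2],o2-o1,rcond=None)[0]
    a,b=o1+s[0]*d1,o2+s[1]*d2
    return (a+b)/2,np.linalg.norm(a-b)
E
python3 - <<'E'
from h import *
d=pickle.load(open("d0.pkl","rb"))
c=cam(d["top"])
for n,p,z in [("magrear L",(181,172),.01),("magrear R",(215,170),.01),("magfront",(193,277),.0),("magfrontR",(228,273),0),("old",(204,232),.033),("new",(320,229),.034),("vial",(165,167),.06),("counter",(236,254),.019),("panel",(120,185),0),("tabs",(195,185),.05),('pink1',(291,198),.005),('block',(336,271),.02)]:
    print(n,onplane([p],c,z).round(3))
o=pickle.load(open("d0.pkl","rb"))
from cell import get_obs
ob=get_obs();print(Ro.from_quat(ob["eef_rot"]).as_matrix().round(3))
E
```

```text
magrear L [[0.677 0.072 0.01 ]]
magrear R [[ 0.681 -0.015  0.01 ]]
magfront [[0.411 0.037 0.   ]]
magfrontR [[ 0.42  -0.049  0.   ]]
old [[0.518 0.007 0.033]]
new [[ 0.523 -0.277  0.034]]
vial [[0.676 0.102 0.06 ]]
counter [[ 0.465 -0.07   0.019]]
panel [[0.646 0.23  0.   ]]
tabs [[0.633 0.029 0.05 ]]
pink1 [[ 0.608 -0.209  0.005]]
block [[ 0.421 -0.315  0.02 ]]
[[ 0.939  0.343 -0.001]
 [ 0.343 -0.939  0.002]
 [ 0.    -0.002 -1.   ]]
```

Call:
{"fn": "step_arm", "kwargs": {"rows": [[[0.0345, -0.0207, 0.004, 0, 0, 0, -0.2], [0.069, -0.0414, 0.008, 0, 0, 0, -0.2], [0.1035, -0.0621, 0.012, 0, 0, 0, -0.2], [0.138, -0.0828, 0.016, 0, 0, 0, -0.2], [0.1725, -0.1035, 0.02, 0, 0, 0, -0.2]]]}}

```text
time_s: 0.57
tcp_pos: [0.3585, -0.4761, 0.2297]
eef_rot: [0.985, 0.174, -0.0, -0.0]
ft_force: [1.3, -0.1, -0.5]
grip_width: 0.0516
gripper_force: 0.0
```

Call:
{"fn": "step_arm", "kwargs": {"rows": [[[0.0345, -0.0207, 0.004, 0, 0, 0, -0.2], [0.069, -0.0414, 0.008, 0, 0, 0, -0.2], [0.1035, -0.0621, 0.012, 0, 0, 0, -0.2], [0.138, -0.0828, 0.016, 0, 0, 0, -0.2], [0.1725, -0.1035, 0.02, 0, 0, 0, -0.2]]]}}

```text
time_s: 0.98
tcp_pos: [0.4852, -0.3196, 0.2099]
eef_rot: [0.985, 0.174, -0.0, -0.0]
ft_force: [0.4, -0.1, -0.5]
grip_width: 0.0511
gripper_force: 0.0
```

Call:
{"fn": "step_arm", "kwargs": {"rows": [[[0.012, -0.015, 0.004, 0, 0, 0, -0.2], [0.012, -0.03, 0.008, 0, 0, 0, -0.2], [0.012, -0.03, 0.008, 0, 0, 0, -0.2], [0.012, -0.03, 0.008, 0, 0, 0, -0.2]]]}}

```text
time_s: 1.32
tcp_pos: [0.4852, -0.2884, 0.2017]
eef_rot: [0.985, 0.175, -0.001, -0.0]
ft_force: [-0.2, -1.6, 0.2]
grip_width: 0.0512
gripper_force: 0.0
```

```bash
cat > snap.py <<'E'
import sys
from cell import *
from h import *
n=sys.argv[1]
o=get_obs(); im=get_image("wrist")
pickle.dump((im,o),open(n+".pkl","wb"))
cv2.imwrite(f"pics/{n}.png",cv2.cvtColor(im["frame"],cv2.COLOR_RGB2BGR))
print(o["time_s"],o["tcp_pos"].round(4),Ro.from_quat(o["eef_rot"]).as_matrix().round(3).tolist(),o["ft_force"].round(2),o["grip_width"],o["qvel"].round(3))
E
python3 snap.py w1
```

```text
1.3167 [ 0.4852 -0.2884  0.2017] [[0.939, 0.344, -0.001], [0.344, -0.939, 0.0], [-0.001, -0.001, -1.0]] [-0.15 -1.61  0.17] 0.051242500797371325 [-0.028  0.004 -0.026 -0.005 -0.007 -0.002]
```

View pics/w1.png

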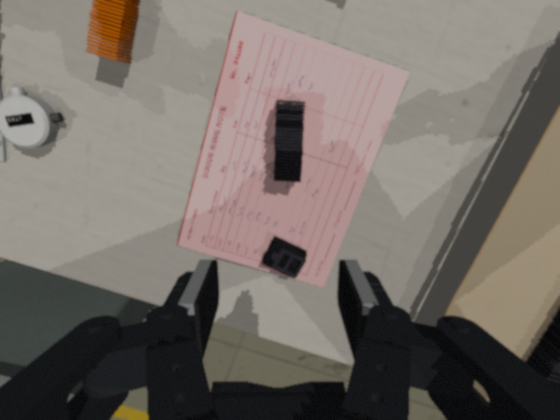

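w1 shows the black bundle on the pink pad at (276–304, 100–181), the tab block at (285,257) and the counter at (25,120). The bundle is black, so my choice is confirmed. Next I move on to the magazine.

Call:
{"fn": "step_arm", "kwargs": {"rows": [[[0.0144, -0.0373, 0, 0, 0, 0, -0.2], [0.0288, -0.0746, 0, 0, 0, 0, -0.2], [0.0432, -0.112, 0, 0, 0, 0, -0.2], [0.0576, -0.149, 0, 0, 0, 0, -0.2], [0.0576, -0.149, 0, 0, 0, 0, -0.2]]]}}

```text
time_s: 1.78
tcp_pos: [0.4885, -0.1252, 0.2026]
eef_rot: [0.985, 0.175, 0.0, -0.001]
ft_force: [-0.3, 0.2, -0.4]
grip_width: 0.0514
gripper_force: 0.0
```

```bash
python3 snap.py w2
```

```text
1.7833 [ 0.4885 -0.1252  0.2026] [[0.939, 0.345, 0.0], [0.345, -0.939, 0.003], [0.001, -0.003, -1.0]] [-0.31  0.18 -0.35] 0.051416018949924876 [-0.07   0.024 -0.03  -0.075 -0.024 -0.091]
```

Call:
{"fn": "step_arm", "kwargs": {"rows": [[[0.0144, -0.0373, 0, 0, 0, 4.2, -0.2], [0.0288, -0.0746, 0, 0, 0, 8.4, -0.2], [0.0432, -0.112, 0, 0, 0, 12.5, -0.2], [0.046, -0.12, 0, 0, 0, 12.5, -0.2], [0.046, -0.12, 0, 0, 0, 12.5, -0.2]]]}}

```text
time_s: 2.25
tcp_pos: [0.4914, -0.0005, 0.2027]
eef_rot: [0.998, 0.067, 0.001, 0.0]
ft_force: [-0.6, 0.2, -1.0]
grip_width: 0.0512
gripper_force: 0.0
```

```bash
python3 snap.py w3
```

```text
2.25 [ 0.4914 -0.0005  0.2027] [[0.991, 0.134, 0.001], [0.134, -0.991, -0.0], [0.001, 0.0, -1.0]] [-0.63  0.16 -1.01] 0.051195282527374236 [-0.048  0.006 -0.001 -0.03  -0.002 -0.041]
```

View pics/w3.png

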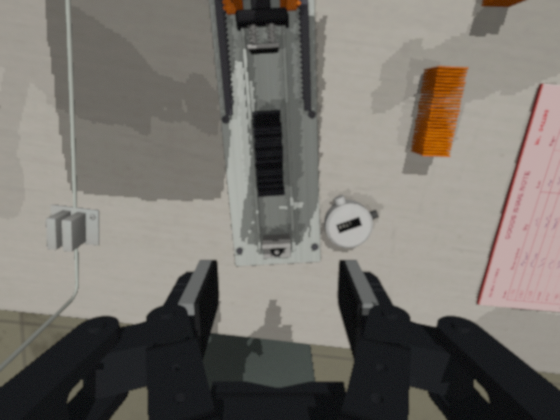

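Run:
```python
from h import *
def blob(n,roi,th=45):
    im,o=pickle.load(open(n+".pkl","rb")); f=im["frame"]
    x0,y0,x1,y1=roi; m=np.zeros(f.shape[:2],np.uint8); m[y0:y1,x0:x1]=(f.max(2)<th)[y0:y1,x0:x1]*255
    m=cv2.morphologyEx(m,cv2.MORPH_CLOSE,np.ones((5,5)));m=cv2.morphologyEx(m,cv2.MORPH_OPEN,np.ones((3,3)))
    cs=cv2.findContours(m,0,2)[0]; k=max(cs,key=cv2.contourArea)
    return cv2.boxPoints(cv2.minAreaRect(k)),cv2.minAreaRect(k),cam(im,o)
R={}
for n,roi in [("w1",(260,85,320,200)),("w2",(400,60,559,330)),("w3",(245,95,295,210))]:
    b,r,c=blob(n,roi);R[n]=(b,r,c)
    print(n,b.round(1).tolist(),[np.round(v,1).tolist() for v in r]); 
    for z in (.034,.005): print(z,onplane(b,c,z)[:,:2].round(4).tolist())
    print("cam",(-c[2].T@c[3]).round(3))
im,o=pickle.load(open("w3.pkl","rb"));c=cam(im,o)
print("magfront",onplane([(234,266),(321,261)],c,.003)[:,:2].round(4).tolist())
f=im["frame"]
cv2.imwrite("pics/w3c.png",cv2.resize(cv2.cvtColor(f[0:280,190:390],cv2.COLOR_RGB2BGR),None,fx=2.1,fy=2.1,interpolation=cv2.INTER_CUBIC))
w2=pickle.load(open("w2.pkl","rb"))[0]["frame"]
```

```text
w1 [[274.5, 179.6999969482422], [276.5, 104.5999984741211], [301.70001220703125, 105.30000305175781], [299.6000061035156, 180.39999389648438]] [[288.1, 142.5], [25.2, 75.1], 1.5]
0.034 [[0.4938, -0.283], [0.5502, -0.2641], [0.5564, -0.2827], [0.5004, -0.3027]]
0.005 [[0.4877, -0.2849], [0.5497, -0.2642], [0.5566, -0.2846], [0.495, -0.3066]]
cam [ 0.555 -0.264  0.325]
w2 [[433.8999938964844, 242.60000610351562], [446.70001220703125, 168.0], [485.1000061035156, 174.60000610351562], [472.29998779296875, 249.1999969482422]] [[459.5, 208.6], [39.0, 75.7], 9.7]
0.034 [[0.4925, -0.2685], [0.5547, -0.248], [0.5605, -0.2798], [0.4985, -0.3025]]
0.005 [[0.486, -0.2852], [0.5544, -0.2626], [0.5608, -0.2977], [0.4926, -0.3226]]
cam [ 0.558 -0.101  0.326]
w3 [[252.0, 111.5], [279.5, 109.69999694824219], [285.20001220703125, 193.5], [257.70001220703125, 195.39999389648438]] [[268.6, 152.5], [84.0, 27.5], 86.1]
0.034 [[0.5529, 0.0273], [0.5571, 0.0062], [0.4907, -0.0077], [0.4861, 0.0149]]
0.005 [[0.5517, 0.0292], [0.5564, 0.0059], [0.4834, -0.0093], [0.4783, 0.0155]]
cam [0.564 0.009 0.326]
magfront [[0.4032, 0.0302], [0.42, -0.0538]]
```

View pics/w3c.png

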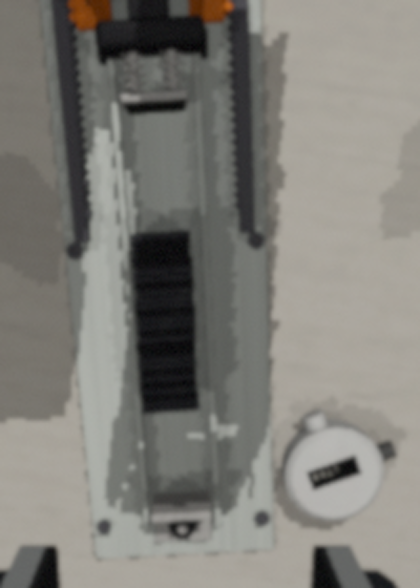

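The crop shows the lane with the old bundle (rows 232–410), the gate at about (180,520), the follower plate at about (155,100), and the counter close by on the right. I'll take one more view from nearer the rear, with the yaw corrected.

Call:
{"fn": "step_arm", "kwargs": {"rows": [[[0.04, 0, 0, 0, 0, -3.5, -0.2], [0.08, 0, 0, 0, 0, -3.5, -0.2], [0.1, 0, 0, 0, 0, -3.5, -0.2], [0.1, 0, 0, 0, 0, -3.5, -0.2], [0.1, 0, 0, 0, 0, -3.5, -0.2]]]}}

```text
time_s: 2.72
tcp_pos: [0.5909, 0.0095, 0.2019]
eef_rot: [0.995, 0.095, -0.0, 0.0]
ft_force: [0.2, 0.4, -0.1]
grip_width: 0.0513
gripper_force: 0.0
```

```bash
python3 snap.py w4
```

```text
2.7167 [0.5909 0.0095 0.2019] [[0.982, 0.19, -0.001], [0.19, -0.982, -0.001], [-0.001, 0.001, -1.0]] [ 0.15  0.39 -0.12] 0.05128308982676643 [ 0.004 -0.033  0.05   0.003  0.013  0.008]
```

View pics/w4.png

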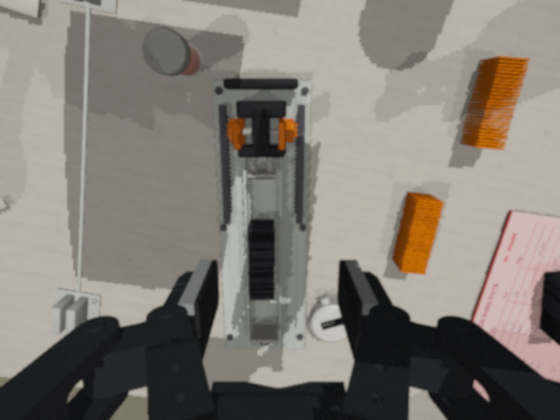

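Run:
```python
from h import *
I={n:pickle.load(open(n+".pkl","rb")) for n in("w1","w3","w4")}
C={n:cam(*I[n]) for n in I}
for n,L in {"w4":[("rackends",(223,227),(302,227),.012),("frontcorner",(222.5,346),(305,346),.003),("screwF",(229,338),(300,338),.004),("rearcorner",(215,90),(312,85),.003)],
 "w3":[("rackends",(190+75/2.1,251/2.1),(190+257/2.1,240/2.1),.012),("frontc",(234.3,265.7),(319.5,260.2),.003),("screwF",(190+104/2.1,527/2.1),(190+262/2.1,519/2.1),.004)]}.items():
    for k,a,b,z in L:
        P=onplane([a,b],C[n],z)[:,:2]; d=P[0]-P[1]
        print(n,k,P.round(4).tolist(),"mid",P.mean(0).round(4),"w",np.linalg.norm(d).round(4),"yaw",np.degrees(np.arctan2(-d[0],d[1])).round(2))
# dark blob old in w4; orange tabs
f=I["w4"][0]["frame"].astype(int)
m=((f[...,0]>110)&(f[...,1]<110)&(f[...,2]<70)).astype(np.uint8); m[:, :215]=0;m[:,315:]=0
n,l,s,ce=cv2.connectedComponentsWithStats(m)
for i in range(1,n):
    if s[i,4]>40: print("orange",s[i],ce[i].round(1))
v=f.max(2)
for r in (235,255,275,290): print(r,v[r,214:312:1].tolist())
```

```text
w4 rackends [[0.5428, 0.0508], [0.5566, -0.0209]] mid [0.5497 0.015 ] w 0.0729 yaw 10.91
w4 frontcorner [[0.4073, 0.0324], [0.4237, -0.053]] mid [ 0.4155 -0.0103] w 0.087 yaw 10.84
w4 screwF [[0.4191, 0.0272], [0.4331, -0.0456]] mid [ 0.4261 -0.0092] w 0.0741 yaw 10.84
w4 rearcorner [[0.6603, 0.0762], [0.6799, -0.0037]] mid [0.6701 0.0363] w 0.0823 yaw 13.76
w3 rackends [[0.5425, 0.0501], [0.5566, -0.022]] mid [0.5495 0.014 ] w 0.0734 yaw 11.05
w3 frontc [[0.4036, 0.03], [0.4206, -0.0522]] mid [ 0.4121 -0.0111] w 0.0839 yaw 11.7
w3 screwF [[0.4204, 0.0265], [0.434, -0.0452]] mid [ 0.4272 -0.0094] w 0.0729 yaw 10.8
orange [227 118  16  32 310] [234.  132.7]
orange [278 118  20  32 429] [286.3 132.5]
235 [132, 132, 132, 133, 130, 124, 122, 125, 128, 129, 129, 129, 129, 141, 161, 175, 180, 182, 183, 183, 182, 184, 184, 182, 177, 172, 172, 168, 157, 139, 129, 124, 112, 83, 54, 34, 28, 24, 19, 20, 18, 15, 16, 17, 18, 14, 15, 16, 14, 16, 20, 13, 14, 15, 16, 15, 14, 16, 18, 26, 49, 75, 89, 92, 94, 100, 104, 104, 105, 106, 107, 108, 107, 107, 108, 106, 107, 112, 120, 127, 130, 130, 130, 130,
[... 755 characters left out ...]
, 16, 16, 20, 16, 17, 17, 18, 19, 17, 16, 18, 25, 50, 81, 95, 96, 92, 95, 99, 101, 102, 104, 105, 106, 105, 105, 105, 104, 108, 113, 118, 122, 126, 127, 127, 128, 128, 128, 129, 130, 130, 129, 128, 126, 122, 127, 151, 171, 179, 181, 181]
290 [19, 20, 21, 41, 99, 148, 173, 176, 171, 177, 185, 187, 187, 187, 186, 185, 183, 183, 185, 185, 184, 184, 183, 182, 175, 157, 136, 127, 126, 123, 119, 118, 121, 115, 92, 57, 33, 23, 20, 23, 21, 24, 26, 21, 20, 23, 22, 24, 24, 21, 25, 22, 25, 25, 26, 23, 21, 22, 30, 48, 78, 100, 111, 112, 112, 116, 118, 113, 106, 105, 106, 106, 109, 116, 122, 124, 126, 127, 127, 128, 126, 125, 126, 127, 127, 128, 129, 128, 128, 127, 127, 135, 158, 175, 181, 182, 183, 183]
```

```bash
cat >> h.py <<'E'
YAW=np.radians(10.95);O=np.array([.5455,.0137]);A=np.array([np.cos(YAW),np.sin(YAW)]);N=np.array([-A[1],A[0]])
def mag(P): P=np.atleast_2d(P)[:,:2]; return np.c_[(P-O)@A,(P-O)@N].round(4)
E
python3 - <<'E'
from h import *
I={n:pickle.load(open(n+".pkl","rb")) for n in("w1","w2","w3","w4")}
C={n:cam(*I[n]) for n in I}
def comp(n,roi,th):
    f=I[n][0]["frame"];x0,y0,x1,y1=roi
    m=np.zeros(f.shape[:2],np.uint8); m[y0:y1,x0:x1]=(f.max(2)<th)[y0:y1,x0:x1]
    m=cv2.morphologyEx(m,cv2.MORPH_CLOSE,np.ones((5,5)))
    return cv2.boxPoints(cv2.minAreaRect(max(cv2.findContours(m,0,2)[0],key=cv2.contourArea)))
s=lambda b:b[np.argsort(b[:,1])]
b3,b4=s(comp("w3",(246,100,292,200),65)),s(comp("w4",(244,205,280,310),65))
print(b3.tolist(),b4.tolist())
for n,b in(("w3",b3),("w4",b4)): print(n,mag(onplane(b,C[n],.033)).tolist())
# far(rear) top edge mid seen from both? front top edge mid in both
print("front edge tri",tri(b3[2:].mean(0),C["w3"],b4[2:].mean(0),C["w4"]),"rear",tri(b3[:2].mean(0),C["w3"],b4[:2].mean(0),C["w4"]))
b1,b2=comp("w1",(260,85,320,200),65),comp("w2",(400,100,540,330),65)
print("new",s(b1).tolist(),s(b2).tolist())
far=lambda b:b[np.argsort(b[:,0])][2:].mean(0)
print("new far edge",tri(far(b1),C["w1"],far(b2),C["w2"]))
P=onplane(s(b1),C["w1"],.034)[:,:2];print(P.round(4).tolist(),P.mean(0).round(4))
e=P[:2].mean(0)-P[2:].mean(0);print("yaw",np.degrees(np.arctan2(e[1],e[0])),np.linalg.norm(e))
P2=onplane(s(b2),C["w2"],.034)[:,:2];print(P2.round(4).tolist())
print("tabs",mag(onplane([(227,133),(243,133),(278,133),(298,133),(262,118),(262,150)],C["w4"],.064)).tolist())
print("vial cap",mag(onplane([(166,51)],C["w4"],.06)),"counter",mag(onplane([(25,120)],C["w1"],.015)))
E
```

```text
[[280.28424072265625, 108.69258880615234], [251.09637451171875, 110.67144012451172], [286.0926513671875, 194.3665771484375], [256.90478515625, 196.34542846679688]] [[248.0, 219.0], [274.0, 219.0], [274.0, 299.0], [248.0, 299.0]]
w3 [[0.0107, -0.0102], [0.0105, 0.0127], [-0.0589, -0.0113], [-0.0592, 0.0133]]
w4 [[0.0192, 0.0119], [0.0192, -0.0104], [-0.0582, -0.0101], [-0.0582, 0.0137]]
front edge tri (array([0.48669442, 0.00383232, 0.03064538]), np.float64(0.0008311076838195038)) rear (array([0.55482382, 0.01764479, 0.00535417]), np.float64(9.399550634467277e-05))
new [[276.32940673828125, 101.43574523925781], [303.02069091796875, 102.46232604980469], [273.29693603515625, 180.28065490722656], [299.98822021484375, 181.30723571777344]] [[446.0761413574219, 167.55592346191406], [485.9889221191406, 174.3981170654297], [433.2054138183594, 242.6352081298828], [473.1181945800781, 249.47740173339844]]
new far edge (array([ 0.5302776 , -0.29294706,  0.03181863]), np.float64(0.00047699352548187757))
[[0.5524, -0.2632], [0.5587, -0.2829], [0.493, -0.2822], [0.4998, -0.3032]] [ 0.526  -0.2829]
yaw 18.403758029233856 0.06235407979608512
[[0.5549, -0.2473], [0.5609, -0.2804], [0.4923, -0.268], [0.4985, -0.3033]]
tabs [[0.0943, 0.0226], [0.0943, 0.0112], [0.0943, -0.0138], [0.0943, -0.028], [0.1046, -0.0025], [0.0822, -0.0022]]
vial cap [[0.1482 0.062 ]] counter [[-0.0946 -0.0697]]
```

The choices check out. The old bundle is at magazine x≈-24 mm, the yaw is 10.95° and the tops are at about 31–33 mm. I'm going down on the old bundle now.

Call:
{"fn": "step_arm", "kwargs": {"rows": [[[-0.034, -0.0065, 0, 0, 0, 0, -0.2], [-0.068, -0.013, 0.04, 0, 0, 0, -0.2], [-0.068, -0.013, 0.08, 0, 0, 0, -0.2], [-0.068, -0.013, 0.12, 0, 0, 0, -0.2], [-0.068, -0.013, 0.15, 0, 0, 0, -0.2]]]}}

```text
time_s: 3.18
tcp_pos: [0.5179, 0.0106, 0.0508]
eef_rot: [0.995, 0.096, -0.0, 0.0]
ft_force: [-0.6, 0.7, -0.2]
grip_width: 0.0512
gripper_force: 0.0
```

Call:
{"fn": "step_arm", "kwargs": {"rows": [[[0, 0, 0.01, 0, 0, 0, -0.2], [0, 0, 0.0165, 0, 0, 0, -0.2], [0, 0, 0.0165, 0, 0, 0, -0.2], [0, 0, 0.0165, 0, 0, 0, -0.2]]]}}

```text
time_s: 3.52
tcp_pos: [0.5222, 0.0115, 0.0376]
eef_rot: [0.995, 0.096, 0.001, 0.0]
ft_force: [0.9, -0.1, 0.8]
grip_width: 0.0511
gripper_force: 0.0
```

```bash
cat > st.py <<'E'
from cell import *
from h import *
o=get_obs();R=Ro.from_quat(o["eef_rot"]).as_matrix();f=o["ft_force"]
print("t",o["time_s"],"mag",mag(o["tcp_pos"]),"z",o["tcp_pos"][2].round(4),"yaw",np.degrees(np.arctan2(R[1,0],R[0,0])).round(2),"tilt",R[:2,2].round(4),"F along/lat/z",(f[:2]@A).round(2),(f[:2]@N).round(2),f[2].round(2),"w",o["grip_width"].round(4))
E
python3 st.py
```

```text
Traceback (most recent call last):
  File "st.py", line 4, in <module>
    print("t",o["time_s"],"mag",mag(o["tcp_pos"]),"z",o["tcp_pos"][2].round(4),"yaw",np.degrees(np.arctan2(R[1,0],R[0,0])).round(2),"tilt",R[:2,2].round(4),"F along/lat/z",(f[:2]@A).round(2),(f[:2]@N).round(2),f[2].round(2),"w",o["grip_width"].round(4))
                                                                                                                                                                                                                                    ^^^^^^^^^^^^^^^^^^^^^
AttributeError: 'float' object has no attribute 'round'
```

Call:
{"fn": "step_arm", "kwargs": {"rows": [[[0, 0, 0.001, 0, 0, 0, 0.1], [0, 0, 0.001, 0, 0, 0, 0.3], [0, 0, 0.001, 0, 0, 0, 0.6], [0, 0, 0.001, 0, 0, 0, 0.8], [0, 0, 0.001, 0, 0, 0, 0.8]]]}}

```text
time_s: 3.93
tcp_pos: [0.5226, 0.0119, 0.037]
eef_rot: [0.995, 0.096, 0.002, 0.0]
ft_force: [-0.3, 0.1, 6.2]
grip_width: 0.0233
gripper_force: 61.3
```

```bash
sed -i 's/o\["grip_width"\].round(4)/round(o["grip_width"],4),round(o["gripper_force"],1)/' st.py; python3 st.py
```

```text
t 3.9333 mag [[-0.0229  0.0026]] z 0.037 yaw 11.06 tilt [ 0.004  -0.0002] F along/lat/z -0.29 0.17 6.18 w 0.0233 61.3
```

Call:
{"fn": "step_arm", "kwargs": {"rows": [[[-0.005, 0, -0.0015, 0, 0, 0, 0.8], [-0.015, 0, -0.0015, 0, 0, 0, 0.8], [-0.027, 0, -0.0015, 0, 0, 0, 0.8], [-0.036, 0, -0.0015, 0, 0, 0, 0.8], [-0.038, 0, -0.0015, 0, 0, 0, 0.8]]]}}

```text
time_s: 4.35
tcp_pos: [0.4824, 0.0044, 0.037]
eef_rot: [0.995, 0.096, 0.001, 0.0]
ft_force: [1.9, 0.9, 1.8]
grip_width: 0.0229
gripper_force: 60.9
```

```bash
python3 st.py
python3 - <<'E'
from h import *
im,o=pickle.load(open("w3.pkl","rb"));c=cam(im,o);f=im["frame"]
g=cv2.cvtColor(f,cv2.COLOR_RGB2GRAY)
for col in (268,275,282): print(col,g[222:266,col].tolist())
print([(r,mag(onplane([(275,r)],c,.03))[0,0].round(4)) for r in range(230,262,4)])
E
```

```text
t 4.35 mag [[-0.0637  0.0029]] z 0.037 yaw 11.03 tilt [ 0.0018 -0.    ] F along/lat/z 2.03 0.51 1.83 w 0.0229 60.9
268 [117, 116, 116, 114, 107, 104, 103, 101, 100, 96, 90, 84, 74, 65, 60, 61, 61, 70, 84, 96, 101, 109, 128, 144, 149, 145, 127, 106, 99, 99, 99, 110, 129, 143, 148, 149, 155, 163, 166, 167, 167, 163, 160, 161]
275 [115, 116, 113, 110, 102, 97, 90, 83, 79, 79, 79, 76, 71, 63, 58, 60, 60, 59, 68, 82, 97, 113, 133, 147, 146, 127, 93, 68, 80, 104, 116, 103, 75, 68, 96, 127, 149, 162, 165, 166, 164, 158, 156, 160]
282 [113, 111, 105, 97, 94, 93, 89, 83, 80, 77, 76, 71, 65, 61, 59, 59, 67, 83, 96, 99, 105, 119, 139, 148, 144, 119, 78, 43, 41, 51, 75, 106, 132, 143, 147, 144, 149, 160, 166, 167, 165, 163, 161, 163]
[(230, np.float64(-0.0913)), (234, np.float64(-0.095)), (238, np.float64(-0.0987)), (242, np.float64(-0.1025)), (246, np.float64(-0.1063)), (250, np.float64(-0.1102)), (254, np.float64(-0.114)), (258, np.float64(-0.1179))]
```

Call:
{"fn": "step_arm", "kwargs": {"rows": [[[-0.001, 0, 0, 0, 0, 0, 0.8], [-0.001, 0, 0, 0, 0, 0, 0.8]]]}}

```text
time_s: 4.52
tcp_pos: [0.482, 0.0043, 0.0369]
eef_rot: [0.995, 0.096, 0.0, 0.0]
ft_force: [-0.6, -0.3, 8.4]
grip_width: 0.0232
gripper_force: 61.4
```

Call:
{"fn": "step_arm", "kwargs": {"rows": [[[-0.001, 0, 0, 0, 0, 0, 0.8], [-0.001, 0, 0, 0, 0, 0, 0.8]]]}}

```text
time_s: 4.68
tcp_pos: [0.4817, 0.0042, 0.0369]
eef_rot: [0.995, 0.096, 0.001, 0.0]
ft_force: [1.4, 0.3, 6.6]
grip_width: 0.0226
gripper_force: 61.2
```

Call:
{"fn": "step_arm", "kwargs": {"rows": [[[-0.001, 0, 0, 0, 0, 0, 0.8], [-0.001, 0, 0, 0, 0, 0, 0.8]]]}}

```text
time_s: 4.85
tcp_pos: [0.4811, 0.004, 0.0369]
eef_rot: [0.995, 0.096, 0.001, 0.0]
ft_force: [0.9, 1.0, 5.8]
grip_width: 0.0231
gripper_force: 61.2
```

Call:
{"fn": "step_arm", "kwargs": {"rows": [[[0, 0, -0.0025, 0, 0, 0, 0.8], [0, 0, -0.0025, 0, 0, 0, 0.8], [0, 0, -0.0025, 0, 0, 0, 0.8]]]}}

```text
time_s: 5.1
tcp_pos: [0.4789, 0.004, 0.038]
eef_rot: [0.995, 0.096, -0.001, -0.0]
ft_force: [-0.4, -1.1, 0.2]
grip_width: 0.0228
gripper_force: 60.4
```

Call:
{"fn": "step_arm", "kwargs": {"rows": [[[-0.001, 0, 0, 0, 0, 0, 0.8], [-0.001, 0, 0, 0, 0, 0, 0.8], [-0.001, 0, 0, 0, 0, 0, 0.8]]]}}

```text
time_s: 5.35
tcp_pos: [0.4785, 0.0039, 0.0383]
eef_rot: [0.995, 0.096, -0.001, -0.0]
ft_force: [-0.6, 0.1, -0.2]
grip_width: 0.0229
gripper_force: 60.4
```

```bash
python3 st.py
```

```text
t 5.35 mag [[-0.0677  0.0031]] z 0.0383 yaw 11.04 tilt [-0.0016  0.0001] F along/lat/z -0.54 0.24 -0.16 w 0.0229 60.4
```

Call:
{"fn": "step_arm", "kwargs": {"rows": [[[-0.0015, 0, 0, 0, 0, 0, 0.8], [-0.0015, 0, 0, 0, 0, 0, 0.8], [-0.0015, 0, 0, 0, 0, 0, 0.8]]]}}

```text
time_s: 5.6
tcp_pos: [0.4782, 0.0037, 0.0389]
eef_rot: [0.995, 0.096, 0.0, -0.0]
ft_force: [2.3, 1.2, -1.4]
grip_width: 0.0229
gripper_force: 60.3
```

Call:
{"fn": "step_arm", "kwargs": {"rows": [[[-0.0015, 0, 0, 0, 0, 0, 0.8], [-0.0015, 0, 0, 0, 0, 0, 0.8], [-0.0015, 0, 0, 0, 0, 0, 0.8]]]}}

```text
time_s: 5.85
tcp_pos: [0.4781, 0.0035, 0.0394]
eef_rot: [0.995, 0.096, 0.002, -0.0]
ft_force: [6.0, 1.7, -2.3]
grip_width: 0.0229
gripper_force: 60.1
```

```bash
python3 st.py
```

```text
t 5.85 mag [[-0.0681  0.0028]] z 0.0394 yaw 11.02 tilt [0.0038 0.0004] F along/lat/z 6.2 0.57 -2.32 w 0.0229 60.1
```

Call:
{"fn": "step_arm", "kwargs": {"rows": [[[0.001, 0, 0.002, 0, 0, 0, 0.8], [0.001, 0, 0.004, 0, 0, 0, 0.8], [0.001, 0, 0.004, 0, 0, 0, 0.8]]]}}

```text
time_s: 6.1
tcp_pos: [0.4782, 0.0035, 0.0369]
eef_rot: [0.995, 0.096, 0.0, 0.0]
ft_force: [-3.7, 0.7, 16.9]
grip_width: 0.023
gripper_force: 62.5
```

```bash
python3 st.py
```

```text
t 6.1 mag [[-0.068   0.0028]] z 0.0369 yaw 11.05 tilt [ 0.0003 -0.    ] F along/lat/z -3.45 1.42 16.89 w 0.023 62.5
```

Call:
{"fn": "step_arm", "kwargs": {"rows": [[[0, 0, 0, 0, 0, 0, 0.3], [0, 0, 0, 0, 0, 0, -0.1], [0, 0, 0, 0, 0, 0, -0.2], [0, 0, -0.02, 0, 0, 0, -0.2], [0, 0, -0.06, 0, 0, 0, -0.2]]]}}

```text
time_s: 6.52
tcp_pos: [0.4715, 0.0037, 0.0898]
eef_rot: [0.995, 0.096, -0.007, -0.001]
ft_force: [0.8, -1.6, -0.3]
grip_width: 0.0511
gripper_force: 0.0
```

```bash
python3 st.py
```

```text
t 6.5167 mag [[-0.0745  0.0042]] z 0.0898 yaw 11.04 tilt [-0.0135  0.0004] F along/lat/z 0.49 -1.68 -0.34 w 0.0511 0.0
```

Call:
{"fn": "step_arm", "kwargs": {"rows": [[[0, 0.038, -0.02, 0, 0, 0, -0.2], [-0.001, 0.076, -0.04, 0, 0, 0, -0.2], [-0.002, 0.115, -0.05, 0, 0, 0, -0.2], [-0.003, 0.155, -0.05, 0, 0, 0, -0.2], [-0.004, 0.195, -0.05, 0, 0, 0, -0.2]]]}}

```text
time_s: 6.93
tcp_pos: [0.5111, -0.1906, 0.1458]
eef_rot: [0.995, 0.096, 0.001, 0.0]
ft_force: [0.8, -0.2, -0.6]
grip_width: 0.0513
gripper_force: 0.0
```

Call:
{"fn": "step_arm", "kwargs": {"rows": [[[-0.001, 0.04, 0, 0, 0, -3.5, -0.2], [-0.002, 0.08, 0, 0, 0, -7.5, -0.2], [-0.002, 0.0957, 0, 0, 0, -7.5, -0.2], [-0.002, 0.0957, 0, 0, 0, -7.5, -0.2], [-0.002, 0.0957, 0, 0, 0, -7.5, -0.2]]]}}

```text
time_s: 7.35
tcp_pos: [0.5262, -0.2831, 0.1437]
eef_rot: [0.987, 0.16, -0.001, -0.001]
ft_force: [-0.5, 0.2, -0.8]
grip_width: 0.051
gripper_force: 0.0
```

```bash
python3 st.py; python3 snap.py w5
python3 - <<'E'
from h import *
im,o=pickle.load(open("w5.pkl","rb"));c=cam(im,o);f=im["frame"]
p=proj([.526,-.283,.034],c)[0];print("expected px",p.round())
x,y=map(int,p);m=np.zeros(f.shape[:2],np.uint8)
y0,y1,x0,x1=max(y-75,0),y+75,x-45,x+45
m[y0:y1,x0:x1]=(f.max(2)<65)[y0:y1,x0:x1]
m=cv2.morphologyEx(m,cv2.MORPH_CLOSE,np.ones((5,5)))
b=cv2.boxPoints(cv2.minAreaRect(max(cv2.findContours(m,0,2)[0],key=cv2.contourArea)));b=b[np.argsort(b[:,1])]
P=onplane(b,c,.034)[:,:2];print(b.round().tolist(),P.round(4).tolist(),P.mean(0).round(4))
e=P[:2].mean(0)-P[2:].mean(0);print(np.degrees(np.arctan2(e[1],e[0])),np.linalg.norm(e),np.linalg.norm(P[0]-P[1]))
E
```

```text
t 7.35 mag [[-0.0753 -0.2877]] z 0.1437 yaw 18.39 tilt [-0.0022  0.0017] F along/lat/z -0.46 0.27 -0.83 w 0.051 0.0
7.35 [ 0.5262 -0.2831  0.1437] [[0.949, 0.315, -0.002], [0.315, -0.949, 0.002], [-0.002, -0.002, -1.0]] [-0.5   0.17 -0.83] 0.0509838825154224 [ 0.034 -0.022  0.03   0.007  0.005 -0.   ]
expected px [277. 213.]
[[261.0, 160.0], [293.0, 160.0], [293.0, 254.0], [261.0, 254.0]] [[0.5568, -0.2619], [0.5634, -0.2816], [0.5006, -0.3033], [0.4935, -0.282]] [ 0.5286 -0.2822]
18.353446227211794 0.06638702573884955 0.020779215469200037
```

View pics/w5.png

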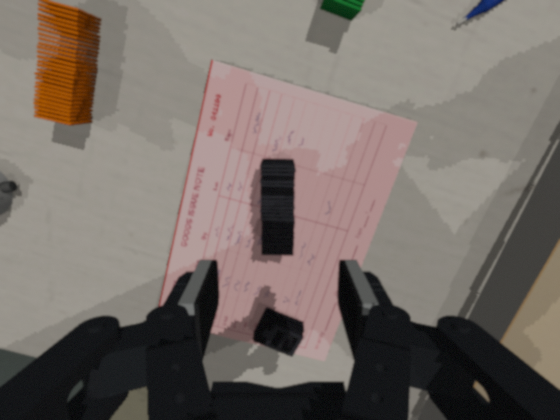

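w5 shows the black bundle square between the fingers at (277,207), with the tab block clear at (280,331). I'm descending and gripping.

Call:
{"fn": "step_arm", "kwargs": {"rows": [[[0.001, 0, 0.04, 0, 0, 0, -0.2], [0.001, 0, 0.08, 0, 0, 0, -0.2], [0.001, 0, 0.1, 0, 0, 0, -0.2], [0.001, 0, 0.1065, 0, 0, 0, -0.2], [0.001, 0, 0.1065, 0, 0, 0, -0.2]]]}}

```text
time_s: 7.82
tcp_pos: [0.5259, -0.2797, 0.0357]
eef_rot: [0.987, 0.162, -0.002, -0.002]
ft_force: [0.4, 0.2, 0.3]
grip_width: 0.0509
gripper_force: 0.0
```

Call:
{"fn": "step_arm", "kwargs": {"rows": [[[0, 0, 0, 0, 0, 0, 0.1], [0, 0, 0, 0, 0, 0, 0.3], [0, 0, 0, 0, 0, 0, 0.6], [0, 0, 0, 0, 0, 0, 0.8], [0, 0, 0, 0, 0, 0, 0.8]]]}}

```text
time_s: 8.23
tcp_pos: [0.5301, -0.2835, 0.0411]
eef_rot: [0.987, 0.161, 0.002, 0.001]
ft_force: [0.2, 1.8, 7.2]
grip_width: 0.0228
gripper_force: 61.8
```

```bash
python3 st.py;  python3 -c "
from cell import *
o=get_obs();print(o['tcp_pos'],o['ft_force'])"
```

```text
t 8.2333 mag [[-0.0716 -0.2889]] z 0.0411 yaw 18.54 tilt [ 0.0043 -0.0021] F along/lat/z 0.59 1.72 7.22 w 0.0228 61.8
[ 0.53009496 -0.2835217   0.04107821] [0.2474942  1.80103847 7.21765047]
```

Call:
{"fn": "step_arm", "kwargs": {"rows": [[[0, 0, -0.01, 0, 0, 0, 0.8], [0, 0, -0.04, 0, 0, 0, 0.8], [0, 0, -0.08, 0, 0, 0, 0.8], [0, 0, -0.08, 0, 0, 3.8, 0.8], [0, 0, -0.08, 0, 0, 7.6, 0.8]]]}}

```text
time_s: 8.65
tcp_pos: [0.5307, -0.2843, 0.1234]
eef_rot: [0.996, 0.094, 0.003, 0.003]
ft_force: [-0.2, 0.3, 0.5]
grip_width: 0.0228
gripper_force: 61.0
```

```bash
python3 st.py;  python3 -c "
from cell import *
o=get_obs();print(o['tcp_pos'],o['ft_force'])"; python3 snap.py w6
```

```text
t 8.65 mag [[-0.0712 -0.2898]] z 0.1234 yaw 10.75 tilt [ 0.0072 -0.0043] F along/lat/z -0.17 0.37 0.52 w 0.0228 61.0
[ 0.53067953 -0.28434789  0.12337054] [-0.23933296  0.3272948   0.51856022]
8.65 [ 0.5307 -0.2843  0.1234] [[0.982, 0.187, 0.007], [0.187, -0.982, -0.004], [0.006, 0.006, -1.0]] [-0.24  0.33  0.52] 0.022768017047386947 [0.    0.03  0.05  0.002 0.003 0.794]
```

View pics/w6.png

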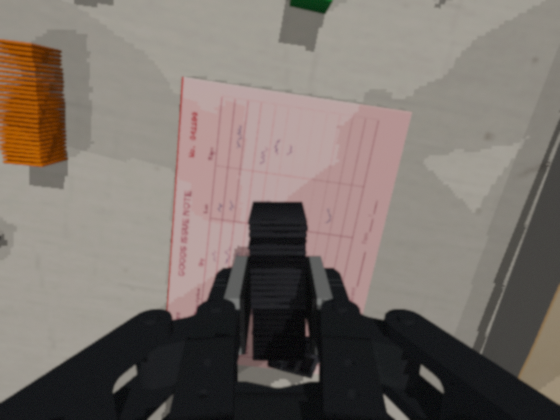

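w6 shows the bundle held square (cols 250–307, rows 203–360). I'm carrying it over the lane.

Call:
{"fn": "step_arm", "kwargs": {"rows": [[[0.01, -0.038, 0, 0, 0, 0, 0.8], [0.02, -0.076, 0, 0, 0, 0, 0.8], [0.03, -0.115, 0, 0, 0, 0, 0.8], [0.04, -0.154, 0, 0, 0, 0, 0.8], [0.05, -0.193, 0, 0, 0, 0, 0.8]]]}}

```text
time_s: 9.12
tcp_pos: [0.54, -0.0822, 0.1186]
eef_rot: [0.995, 0.096, -0.0, -0.0]
ft_force: [0.2, -0.3, -0.8]
grip_width: 0.0228
gripper_force: 61.0
```

Call:
{"fn": "step_arm", "kwargs": {"rows": [[[0.01, -0.038, 0, 0, 0, 0, 0.8], [0.02, -0.076, 0, 0, 0, 0, 0.8], [0.027, -0.0983, 0, 0, 0, 0, 0.8], [0.027, -0.0983, 0, 0, 0, 0, 0.8], [0.027, -0.0983, 0, 0, 0, 0, 0.8]]]}}

```text
time_s: 9.53
tcp_pos: [0.5482, 0.0192, 0.1185]
eef_rot: [0.995, 0.097, -0.0, 0.0]
ft_force: [-0.1, -0.7, -0.3]
grip_width: 0.0229
gripper_force: 61.0
```

```bash
python3 st.py; python3 snap.py w7
python3 - <<'E'
from h import *
im,o=pickle.load(open("w6.pkl","rb"));c=cam(im,o);z=o["tcp_pos"][2]
m0=mag(o["tcp_pos"])
print("rear bottom",mag(onplane([(250,203),(303,203)],c,z-.036))-m0,"front top",mag(onplane([(253,358),(312,358)],c,z-.007))-m0)
im,o=pickle.load(open("w7.pkl","rb"));c=cam(im,o);f=im["frame"];m0=mag(o["tcp_pos"])
# lane centre check: project expected lane points
for x in (.05,.12): print(x,proj([*(O+A*x),.004],c).round(1))
cv2.imwrite("pics/w7c.png",cv2.resize(cv2.cvtColor(f[0:400,150:420],cv2.COLOR_RGB2BGR),None,fx=1.45,fy=1.45))
E
```

```text
t 9.5333 mag [[0.0036 0.0049]] z 0.1185 yaw 11.18 tilt [-0.0002 -0.0003] F along/lat/z -0.24 -0.66 -0.33 w 0.0229 61.0
9.5333 [0.5482 0.0192 0.1185] [[0.981, 0.194, -0.0], [0.194, -0.981, -0.0], [-0.0, 0.0, -1.0]] [-0.11 -0.69 -0.33] 0.022894577181303975 [-0.043  0.002  0.001 -0.01  -0.001 -0.003]
rear bottom [[ 0.0283  0.0118]
 [ 0.0282 -0.0126]] front top [[-0.0327  0.0101]
 [-0.0329 -0.0153]]
0.05 [[284.4 142.9]]
0.12 [[285.5  23.9]]
```

View pics/w7c.png

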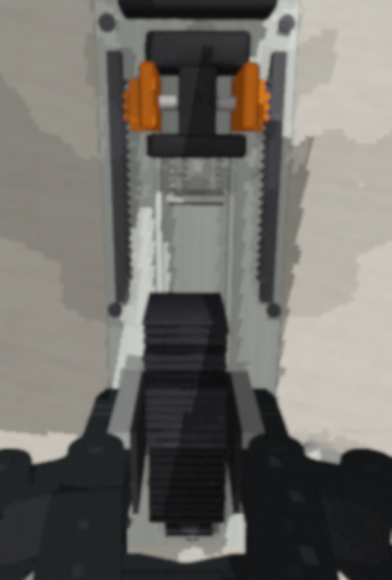

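The crop shows the lane empty behind the old bundle. The plate is at about (195,200), well clear behind the held bundle. I'm lowering now.

Call:
{"fn": "step_arm", "kwargs": {"rows": [[[0.004, 0.0032, 0.01, 0, 0, 0.2, 0.8], [0.004, 0.0032, 0.04, 0, 0, 0.2, 0.8], [0.004, 0.0032, 0.06, 0, 0, 0.2, 0.8], [0.004, 0.0032, 0.06, 0, 0, 0.2, 0.8], [0.004, 0.0032, 0.06, 0, 0, 0.2, 0.8]]]}}

```text
time_s: 10.0
tcp_pos: [0.5513, 0.0142, 0.0564]
eef_rot: [0.996, 0.093, -0.002, -0.0]
ft_force: [0.9, -0.4, -0.5]
grip_width: 0.0226
gripper_force: 61.0
```

```bash
python3 st.py
```

```text
t 10.0 mag [[ 0.0058 -0.0006]] z 0.0564 yaw 10.63 tilt [-0.0044 -0.0001] F along/lat/z 0.78 -0.58 -0.45 w 0.0226 61.0
```

Call:
{"fn": "step_arm", "kwargs": {"rows": [[[0, 0, 0, 0, 0, 0, 0.8], [0, 0, 0, 0, 0, 0, 0.8], [0, 0, 0, 0, 0, 0, 0.8], [0, 0, 0, 0, 0, 0, 0.8]]]}}

```text
time_s: 10.33
tcp_pos: [0.554, 0.0155, 0.0597]
eef_rot: [0.996, 0.094, 0.001, 0.0]
ft_force: [0.2, 0.3, -1.1]
grip_width: 0.0227
gripper_force: 61.0
```

```bash
python3 st.py
```

```text
t 10.3333 mag [[0.0087 0.0001]] z 0.0597 yaw 10.74 tilt [ 0.0026 -0.0001] F along/lat/z 0.26 0.25 -1.07 w 0.0227 61.0
```

Call:
{"fn": "step_arm", "kwargs": {"rows": [[[0, -0.0015, 0.003, 0, 0, 0, 0.8], [0, -0.0015, 0.008, 0, 0, 0, 0.8], [0, -0.0015, 0.013, 0, 0, 0, 0.8], [0, -0.0015, 0.016, 0, 0, 0, 0.8], [0, -0.0015, 0.016, 0, 0, 0, 0.8]]]}}

```text
time_s: 10.75
tcp_pos: [0.5515, 0.0172, 0.0409]
eef_rot: [0.996, 0.094, -0.001, -0.0]
ft_force: [0.2, 0.6, -1.4]
grip_width: 0.0228
gripper_force: 61.0
```

```bash
python3 st.py
```

```text
t 10.75 mag [[0.0066 0.0023]] z 0.0409 yaw 10.75 tilt [-0.0024  0.    ] F along/lat/z 0.29 0.54 -1.45 w 0.0228 61.0
```

Call:
{"fn": "step_arm", "kwargs": {"rows": [[[0, 0, 0.0015, 0, 0, 0, 0.8], [0, 0, 0.003, 0, 0, 0, 0.8], [0, 0, 0.003, 0, 0, 0, 0.8], [0, 0, 0.003, 0, 0, 0, 0.8]]]}}

```text
time_s: 11.08
tcp_pos: [0.5524, 0.0171, 0.0404]
eef_rot: [0.996, 0.094, -0.001, -0.0]
ft_force: [-5.2, 0.3, 8.8]
grip_width: 0.0228
gripper_force: 62.1
```

```bash
python3 st.py
```

```text
t 11.0833 mag [[0.0074 0.0021]] z 0.0404 yaw 10.75 tilt [-0.0011  0.    ] F along/lat/z -5.08 1.32 8.81 w 0.0228 62.1
```

Call:
{"fn": "step_arm", "kwargs": {"rows": [[[0, 0, -0.001, 0, 0, 0, 0.3], [0, 0, -0.001, 0, 0, 0, -0.1], [0, 0, -0.001, 0, 0, 0, -0.2], [0, 0, -0.02, 0, 0, 0, -0.2], [0, 0, -0.06, 0, 0, 0, -0.2]]]}}

```text
time_s: 11.5
tcp_pos: [0.5476, 0.0171, 0.094]
eef_rot: [0.996, 0.094, -0.006, -0.001]
ft_force: [-0.8, -0.2, -0.3]
grip_width: 0.0513
gripper_force: 0.0
```

Call:
{"fn": "step_arm", "kwargs": {"rows": [[[0, 0, -0.04, 0, 0, 0, -0.2], [0, 0, -0.08, 0, 0, 0, -0.2], [0, 0, -0.1, 0, 0, 0, -0.2], [0, 0, -0.1, 0, 0, 0, -0.2], [0, 0, -0.1, 0, 0, 0, -0.2]]]}}

```text
time_s: 11.92
tcp_pos: [0.5539, 0.0171, 0.2011]
eef_rot: [0.996, 0.094, 0.002, 0.0]
ft_force: [-0.4, 0.6, -0.1]
grip_width: 0.0509
gripper_force: 0.0
```

```bash
python3 st.py; python3 snap.py w8
python3 - <<'E'
from h import *
im,o=pickle.load(open("w8.pkl","rb"));f=im["frame"]
cv2.imwrite("pics/w8c.png",cv2.resize(cv2.cvtColor(f[40:400,150:420],cv2.COLOR_RGB2BGR),None,fx=1.6,fy=1.6,interpolation=cv2.INTER_CUBIC))
E
```

```text
t 11.9167 mag [[0.0089 0.0017]] z 0.2011 yaw 10.74 tilt [ 0.0041 -0.    ] F along/lat/z -0.31 0.7 -0.06 w 0.0509 0.0
11.9167 [0.5539 0.0171 0.2011] [[0.982, 0.186, 0.004], [0.186, -0.982, -0.0], [0.004, 0.001, -1.0]] [-0.44  0.62 -0.06] 0.05087205498704265 [ 0.     0.035  0.061  0.001 -0.002 -0.   ]
```

View pics/w8c.png

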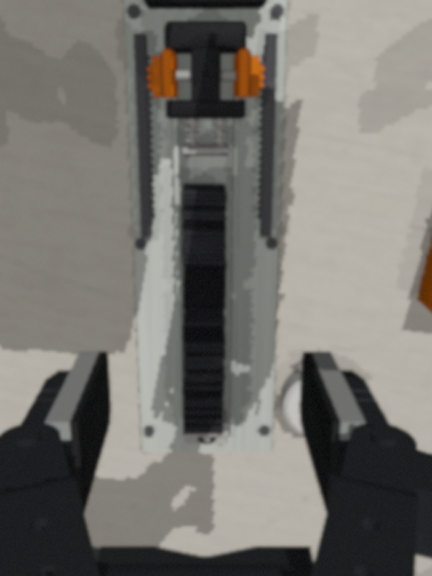

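w8c shows both black bundles lying straight in line in the lane (rows 185–432) up to the gate, with the follower's tabs at (162,75) and (250,73). That was the last picture I may view, so from here I work from numbers.

```bash
cat > tabs.py <<'E'
from h import *
def orange(n,x0=215,x1=345,y1=200):
    im,o=pickle.load(open(n+".pkl","rb"));f=im["frame"].astype(int);c=cam(im,o)
    m=((f[...,0]>110)&(f[...,1]<115)&(f[...,2]<70)).astype(np.uint8);m[:,:x0]=0;m[:,x1:]=0;m[y1:]=0
    k,l,s,ce=cv2.connectedComponentsWithStats(m)
    i=sorted(np.argsort(s[1:,4])[-2:]+1,key=lambda i:ce[i][0]);return ce[i],s[i],c
if __name__=="__main__":
    D={n:orange(n) for n in("w4","w7","w8")}
    for n in D: print(n,D[n][0].round(1).tolist(),D[n][1].tolist(),mag(onplane(D[n][0],D[n][2],.055)).tolist())
    for a,b in(("w4","w7"),("w7","w8"),("w4","w8")):
        for j in(0,1):
            X,e=tri(D[a][0][j],D[a][2],D[b][0][j],D[b][2]);print(a,b,j,mag(X),X[2].round(4),e.round(4))
E
python3 tabs.py
```

```text
w4 [[234.0, 132.7], [286.4, 132.2]] [[227, 118, 16, 32, 310], [278, 118, 20, 32, 443]] [[0.0937, 0.0186], [0.0941, -0.02]]
w7 [[248.6, 68.5], [321.9, 69.4]] [[235, 42, 27, 49, 964], [311, 42, 26, 49, 873]] [[0.0914, 0.0186], [0.0911, -0.0168]]
w8 [[251.5, 86.6], [305.8, 86.5]] [[242, 71, 18, 30, 434], [299, 70, 17, 31, 406]] [[0.0917, 0.0192], [0.0917, -0.0193]]
w4 w7 0 [[0.0925 0.0199]] 0.0418 0.0006
w4 w7 1 [[ 0.0924 -0.02  ]] 0.0327 0.0013
w7 w8 0 [[0.0922 0.0197]] 0.0439 0.0005
w7 w8 1 [[ 0.0936 -0.0219]] 0.0152 0.0013
w4 w8 0 [[0.0923 0.0203]] 0.0398 0.0002
w4 w8 1 [[ 0.0924 -0.0206]] 0.0365 0.0003
```

Call:
{"fn": "step_arm", "kwargs": {"rows": [[[0.04, 0.001, 0, 0, 0, -0.2, -0.2], [0.0836, 0.0012, 0.02, 0, 0, -0.2, -0.2], [0.0836, 0.0012, 0.05, 0, 0, -0.2, -0.2], [0.0836, 0.0012, 0.09, 0, 0, -0.2, -0.2], [0.0836, 0.0012, 0.1, 0, 0, -0.2, -0.2]]]}}

```text
time_s: 12.38
tcp_pos: [0.6289, 0.0315, 0.0896]
eef_rot: [0.995, 0.095, -0.008, -0.001]
ft_force: [-1.8, -0.5, -1.5]
grip_width: 0.0508
gripper_force: 0.0
```

Call:
{"fn": "step_arm", "kwargs": {"rows": [[[0, 0, 0, 0, 0, 0, -0.2], [0, 0, 0, 0, 0, 0, -0.2], [0, 0, 0, 0, 0, 0, -0.2]]]}}

```text
time_s: 12.63
tcp_pos: [0.6358, 0.0314, 0.1008]
eef_rot: [0.995, 0.095, 0.001, 0.0]
ft_force: [0.4, 0.3, 0.1]
grip_width: 0.0512
gripper_force: 0.0
```

```bash
python3 st.py
```

```text
t 12.6333 mag [[0.092  0.0003]] z 0.1008 yaw 10.93 tilt [0.0018 0.    ] F along/lat/z 0.42 0.23 0.15 w 0.0512 0.0
```

Call:
{"fn": "step_arm", "kwargs": {"rows": [[[0, 0, 0.015, 0, 0, 0, -0.2], [0, 0, 0.03, 0, 0, 0, -0.2], [0, 0, 0.041, 0, 0, 0, -0.2], [0, 0, 0.041, 0, 0, 0, -0.2], [0, 0, 0.041, 0, 0, 0, -0.2]]]}}

```text
time_s: 13.05
tcp_pos: [0.6352, 0.0314, 0.0592]
eef_rot: [0.995, 0.095, 0.0, 0.0]
ft_force: [-0.6, 0.2, 0.6]
grip_width: 0.0514
gripper_force: 0.0
```

Call:
{"fn": "step_arm", "kwargs": {"rows": [[[0, 0, 0, 0, 0, 0, -0.2], [0, 0, 0, 0, 0, 0, -0.2]]]}}

```text
time_s: 13.22
tcp_pos: [0.6361, 0.0315, 0.0599]
eef_rot: [0.995, 0.095, 0.001, 0.0]
ft_force: [-0.5, 0.8, -0.5]
grip_width: 0.0516
gripper_force: 0.0
```

```bash
python3 st.py
```

```text
t 13.2167 mag [[0.0924 0.0002]] z 0.0599 yaw 10.94 tilt [0.0026 0.    ] F along/lat/z -0.31 0.88 -0.52 w 0.0516 0.0
```

Call:
{"fn": "step_arm", "kwargs": {"rows": [[[0, 0, 0, 0, 0, 0, 0.1], [0, 0, 0, 0, 0, 0, 0.3], [0, 0, 0, 0, 0, 0, 0.5], [0, 0, 0, 0, 0, 0, 0.6], [0, 0, 0, 0, 0, 0, 0.6]]]}}

```text
time_s: 13.63
tcp_pos: [0.6374, 0.0324, 0.0615]
eef_rot: [0.995, 0.095, 0.003, -0.0]
ft_force: [-1.9, 1.9, 8.8]
grip_width: 0.0205
gripper_force: 59.5
```

```bash
python3 st.py
```

```text
t 13.6333 mag [[0.0938 0.0009]] z 0.0615 yaw 10.93 tilt [0.0051 0.0013] F along/lat/z -1.46 2.23 8.8 w 0.0205 59.5
```

Call:
{"fn": "step_arm", "kwargs": {"rows": [[[-0.001, 0, 0, 0, 0, 0, 0.6], [-0.002, 0, 0, 0, 0, 0, 0.6], [-0.003, 0, 0, 0, 0, 0, 0.6], [-0.004, 0, 0, 0, 0, 0, 0.6], [-0.004, 0, 0, 0, 0, 0, 0.6]]]}}

```text
time_s: 14.05
tcp_pos: [0.6337, 0.0316, 0.0615]
eef_rot: [0.995, 0.095, 0.003, -0.0]
ft_force: [-0.3, 3.0, 8.2]
grip_width: 0.0206
gripper_force: 59.5
```

```bash
python3 st.py; python3 snap.py w9
python3 - <<'E'
from h import *
im,o=pickle.load(open("w9.pkl","rb"));f=im["frame"].astype(int);c=cam(im,o)
m=((f[...,0]>100)&(f[...,1]<115)&(f[...,2]<75)&(f[...,0]>f[...,2]+50)).astype(np.uint8);m[:,:200]=0;m[:,350:]=0
k,l,s,ce=cv2.connectedComponentsWithStats(m)
for i in range(1,k):
    if s[i,4]>15: print(s[i].tolist(),ce[i].round(1))
m0=mag(o["tcp_pos"])[0]
for a,b,z in((0,.019,.064),(0,-.019,.064),(0,.014,.064),(0,-.014,.064),(.01,.014,.064),(-.01,.014,.064),(-.038,0,.0335)):
    print(a,b,proj([*(O+A*(m0[0]+a)+N*(m0[1]+b)),z],c).round(1))
for r in range(200,320,8): print(r,''.join('O' if m[r,x] else ('#' if f[r,x].max()<45 else ('+' if f[r,x].max()<100 else '.')) for x in range(220,340,1)))
E
```

```text
t 14.05 mag [[0.09   0.0008]] z 0.0615 yaw 10.93 tilt [0.0057 0.0013] F along/lat/z 0.23 2.97 8.22 w 0.0206 59.5
14.05 [0.6337 0.0316 0.0615] [[0.982, 0.19, 0.006], [0.19, -0.982, 0.001], [0.006, -0.0, -1.0]] [-0.34  2.96  8.22] 0.02062787981687674 [ 0.001  0.    -0.003 -0.002  0.002 -0.001]
[229, 235, 31, 89, 839] [248.2 269.6]
[299, 235, 26, 27, 311] [314.7 249.1]
[298, 276, 7, 47, 228] [301.9 299.5]
0 0.019 [[226.1 302. ]]
0 -0.019 [[326.2 301.9]]
0 0.014 [[239.3 302. ]]
0 -0.014 [[313.  301.9]]
0.01 0.014 [[238.4 278.1]]
-0.01 0.014 [[240.  324.9]]
-0.038 0 [[276.5 337.4]]
200 ........................................................................................................................
208 ++..............++#####+++++++++++++++++++++++++++++++++++++++++++++++++++++++++++++###++++++#####+..................+++
216 ++..............++################################################################################+................+++++
224 ++++...........++##################################################################################+.............+++++++
232 ++++........
[... 658 characters left out ...]
#############################++++++++.+++###+++++++++++++++#############+++
280 ###########+++++++++.....++##+OOOOOOOOO++###################################++.++.OOO++###+++++++++++++++###############
288 #########++++++++++++..++####+OOOOOOOO++####################################++.O.OOOO++#####++++++++++++++++############
296 #######++++++++++++++++######+OOOOOOO+++#####################################++OOOOOO++######++++++++++++++++###########
304 #################+++++++######+OOOOOO++#######################################++OOOOO++######+++++++####################
312 #########################+####+OOOOO.............+++++++++++++++++++.......++++.OOOOO++#################################
```

The follower is unlatched and slides with about 1 N. I'm closing it up behind the stock.

Call:
{"fn": "step_arm", "kwargs": {"rows": [[[-0.004, 0, -0.001, 0, 0, 0, 0.6], [-0.008, 0, -0.001, 0, 0, 0, 0.6], [-0.012, 0, -0.001, 0, 0, 0, 0.6], [-0.014, 0, -0.001, 0, 0, 0, 0.6], [-0.014, 0, -0.001, 0, 0, 0, 0.6]]]}}

```text
time_s: 14.52
tcp_pos: [0.6184, 0.0286, 0.0615]
eef_rot: [0.995, 0.095, 0.002, -0.0]
ft_force: [-1.8, 2.2, 8.9]
grip_width: 0.0202
gripper_force: 59.9
```

```bash
python3 st.py
```

```text
t 14.5167 mag [[0.0744 0.0008]] z 0.0615 yaw 10.93 tilt [0.0031 0.0009] F along/lat/z -1.37 2.47 8.87 w 0.0202 59.9
```

Call:
{"fn": "step_arm", "kwargs": {"rows": [[[-0.0015, 0, 0, 0, 0, 0, 0.6], [-0.003, 0, 0, 0, 0, 0, 0.6], [-0.003, 0, 0, 0, 0, 0, 0.6], [-0.003, 0, 0, 0, 0, 0, 0.6]]]}}

```text
time_s: 14.85
tcp_pos: [0.6158, 0.0281, 0.0615]
eef_rot: [0.995, 0.095, 0.002, -0.0]
ft_force: [-0.7, 3.0, 8.4]
grip_width: 0.0208
gripper_force: 60.0
```

```bash
python3 st.py
```

```text
t 14.85 mag [[0.0717 0.0008]] z 0.0615 yaw 10.93 tilt [0.0034 0.001 ] F along/lat/z -0.1 3.04 8.37 w 0.0208 60.0
```

Call:
{"fn": "step_arm", "kwargs": {"rows": [[[-0.0015, 0, 0, 0, 0, 0, 0.6], [-0.003, 0, 0, 0, 0, 0, 0.6], [-0.003, 0, 0, 0, 0, 0, 0.6], [-0.003, 0, 0, 0, 0, 0, 0.6]]]}}

```text
time_s: 15.18
tcp_pos: [0.6129, 0.0276, 0.0615]
eef_rot: [0.995, 0.095, 0.002, -0.0]
ft_force: [-1.3, 4.0, 8.6]
grip_width: 0.0204
gripper_force: 60.0
```

```bash
python3 st.py; python3 snap.py w10
```

```text
t 15.1833 mag [[0.0688 0.0008]] z 0.0615 yaw 10.93 tilt [0.0035 0.001 ] F along/lat/z -0.46 4.19 8.56 w 0.0204 60.0
15.1833 [0.6129 0.0276 0.0615] [[0.982, 0.19, 0.003], [0.19, -0.982, 0.001], [0.004, -0.0, -1.0]] [-1.25  4.03  8.56] 0.020397456698567424 [-0.     0.001 -0.001 -0.001  0.002 -0.   ]
```

Call:
{"fn": "step_arm", "kwargs": {"rows": [[[0, -0.0005, -0.001, 0, 0, 0, 0.6], [-0.001, -0.001, -0.002, 0, 0, 0, 0.6], [-0.002, -0.001, -0.002, 0, 0, 0, 0.6], [-0.002, -0.001, -0.002, 0, 0, 0, 0.6]]]}}

```text
time_s: 15.57
tcp_pos: [0.6099, 0.0272, 0.0617]
eef_rot: [0.995, 0.095, 0.001, 0.0]
ft_force: [3.0, -0.3, 2.2]
grip_width: 0.0206
gripper_force: 59.4
```

```bash
python3 st.py
```

```text
t 15.5667 mag [[0.0658 0.001 ]] z 0.0617 yaw 10.94 tilt [ 0.0018 -0.0004] F along/lat/z 2.85 -0.89 2.23 w 0.0206 59.4
```

Call:
{"fn": "step_arm", "kwargs": {"rows": [[[-0.001, 0, 0, 0, 0, 0, 0.6], [-0.002, 0, 0, 0, 0, 0, 0.6], [-0.002, 0, 0, 0, 0, 0, 0.6], [-0.002, 0, 0, 0, 0, 0, 0.6]]]}}

```text
time_s: 15.9
tcp_pos: [0.6081, 0.0269, 0.0617]
eef_rot: [0.995, 0.095, 0.001, 0.0]
ft_force: [4.5, -1.2, 1.7]
grip_width: 0.0203
gripper_force: 59.5
```

```bash
python3 st.py
```

```text
t 15.9 mag [[0.0639 0.0011]] z 0.0617 yaw 10.94 tilt [ 0.0016 -0.0003] F along/lat/z 4.24 -2.0 1.74 w 0.0203 59.5
```

Call:
{"fn": "step_arm", "kwargs": {"rows": [[[0.003, 0, 0, 0, 0, 0, 0.6], [0.006, 0, 0, 0, 0, 0, 0.6], [0.007, 0, 0, 0, 0, 0, 0.6], [0.006, 0, 0, 0, 0, 0, 0.6], [0.006, 0, 0, 0, 0, 0, 0.6]]]}}

```text
time_s: 16.32
tcp_pos: [0.613, 0.0279, 0.0615]
eef_rot: [0.995, 0.095, -0.001, 0.0]
ft_force: [1.6, -2.8, 4.7]
grip_width: 0.0206
gripper_force: 59.6
```

Call:
{"fn": "step_arm", "kwargs": {"rows": [[[-0.001, 0, 0, 0, 0, 0, 0.6], [-0.001, 0, 0, 0, 0, 0, 0.6], [-0.001, 0, 0, 0, 0, 0, 0.6]]]}}

```text
time_s: 16.57
tcp_pos: [0.612, 0.0277, 0.0615]
eef_rot: [0.995, 0.095, -0.0, 0.0]
ft_force: [0.3, -4.0, 5.7]
grip_width: 0.0205
gripper_force: 59.7
```

Call:
{"fn": "step_arm", "kwargs": {"rows": [[[-0.001, 0, 0, 0, 0, 0, 0.6], [-0.001, 0, 0, 0, 0, 0, 0.6], [-0.001, 0, 0, 0, 0, 0, 0.6]]]}}

```text
time_s: 16.82
tcp_pos: [0.6113, 0.0276, 0.0615]
eef_rot: [0.995, 0.095, -0.0, 0.0]
ft_force: [0.9, -3.4, 6.0]
grip_width: 0.0202
gripper_force: 59.7
```

Call:
{"fn": "step_arm", "kwargs": {"rows": [[[-0.001, 0, 0, 0, 0, 0, 0.6], [-0.001, 0, 0, 0, 0, 0, 0.6], [-0.001, 0, 0, 0, 0, 0, 0.6]]]}}

```text
time_s: 17.07
tcp_pos: [0.6107, 0.0275, 0.0616]
eef_rot: [0.995, 0.095, 0.0, 0.0]
ft_force: [2.2, -4.1, 5.1]
grip_width: 0.0207
gripper_force: 59.7
```

Call:
{"fn": "step_arm", "kwargs": {"rows": [[[-0.001, 0, 0, 0, 0, 0, 0.6], [-0.001, 0, 0, 0, 0, 0, 0.6], [-0.001, 0, 0, 0, 0, 0, 0.6]]]}}

```text
time_s: 17.32
tcp_pos: [0.6098, 0.0273, 0.0616]
eef_rot: [0.995, 0.095, 0.001, 0.0]
ft_force: [3.2, -3.9, 4.2]
grip_width: 0.0205
gripper_force: 59.7
```

Call:
{"fn": "step_arm", "kwargs": {"rows": [[[-0.001, 0, 0, 0, 0, 0, 0.6], [-0.001, 0, 0, 0, 0, 0, 0.6], [-0.001, 0, 0, 0, 0, 0, 0.6]]]}}

```text
time_s: 17.57
tcp_pos: [0.609, 0.0271, 0.0616]
eef_rot: [0.995, 0.095, 0.001, 0.0]
ft_force: [4.6, -3.4, 3.8]
grip_width: 0.0206
gripper_force: 59.7
```

Call:
{"fn": "step_arm", "kwargs": {"rows": [[[-0.001, 0, 0, 0, 0, 0, 0.6], [-0.001, 0, 0, 0, 0, 0, 0.6], [-0.001, 0, 0, 0, 0, 0, 0.6]]]}}

```text
time_s: 17.82
tcp_pos: [0.6082, 0.027, 0.0616]
eef_rot: [0.995, 0.095, 0.001, 0.0]
ft_force: [4.1, -3.4, 3.0]
grip_width: 0.0208
gripper_force: 59.7
```

```bash
python3 st.py
```

```text
t 17.8167 mag [[0.0641 0.0012]] z 0.0616 yaw 10.95 tilt [ 0.0019 -0.0002] F along/lat/z 3.35 -4.13 2.97 w 0.0208 59.7
```

Call:
{"fn": "step_arm", "kwargs": {"rows": [[[-0.001, 0.0004, 0, 0, 0, 0, 0.6], [-0.002, 0.0007, 0, 0, 0, 0, 0.6], [-0.0025, 0.0007, 0, 0, 0, 0, 0.6], [-0.0025, 0.0007, 0, 0, 0, 0, 0.6], [-0.0025, 0.0007, 0, 0, 0, 0, 0.6]]]}}

```text
time_s: 18.23
tcp_pos: [0.6063, 0.0265, 0.0616]
eef_rot: [0.995, 0.095, 0.001, -0.0]
ft_force: [5.3, -0.9, 2.9]
grip_width: 0.0207
gripper_force: 59.7
```

```bash
python3 st.py; python3 snap.py w11
```

```text
t 18.2333 mag [[0.0621 0.001 ]] z 0.0616 yaw 10.93 tilt [0.0028 0.0008] F along/lat/z 5.06 -1.9 2.88 w 0.0207 59.7
18.2333 [0.6063 0.0265 0.0616] [[0.982, 0.19, 0.003], [0.19, -0.982, 0.001], [0.003, -0.0, -1.0]] [ 5.33 -0.9   2.88] 0.020695818619351002 [ 0.001  0.001 -0.001 -0.002  0.002 -0.001]
```

Call:
{"fn": "step_arm", "kwargs": {"rows": [[[-0.0004, 0, 0, 0, 0, 0, 0.4], [-0.0004, 0, 0, 0, 0, 0, 0.2], [-0.0004, 0, 0, 0, 0, 0, 0], [-0.0004, 0, 0, 0, 0, 0, -0.2], [-0.0004, 0, 0, 0, 0, 0, -0.2]]]}}

```text
time_s: 18.7
tcp_pos: [0.6024, 0.0265, 0.0597]
eef_rot: [0.995, 0.095, -0.002, -0.001]
ft_force: [0.6, -0.2, -0.1]
grip_width: 0.0515
gripper_force: 0.0
```

Call:
{"fn": "step_arm", "kwargs": {"rows": [[[0, 0, -0.01, 0, 0, 0, -0.2], [0, 0, -0.04, 0, 0, 0, -0.2], [0, 0, -0.08, 0, 0, 0, -0.2], [-0.03, 0, -0.12, 0, 0, 0, -0.2], [-0.05, 0, -0.14, 0, 0, 0, -0.2]]]}}

```text
time_s: 19.12
tcp_pos: [0.5564, 0.0167, 0.2049]
eef_rot: [0.995, 0.096, 0.002, -0.0]
ft_force: [0.2, 0.2, 0.4]
grip_width: 0.0512
gripper_force: 0.0
```

Call:
{"fn": "step_arm", "kwargs": {"rows": [[[0, 0, 0, 0, 0, 0, -0.2], [0, 0, 0, 0, 0, 0, -0.2], [0, 0, 0, 0, 0, 0, -0.2], [0, 0, 0, 0, 0, 0, -0.2]]]}}

```text
time_s: 19.45
tcp_pos: [0.5548, 0.0166, 0.1998]
eef_rot: [0.995, 0.095, -0.001, -0.0]
ft_force: [-0.7, -0.5, 0.1]
grip_width: 0.0512
gripper_force: 0.0
```

```bash
python3 st.py; python3 snap.py w12
python3 - <<'E'
from tabs import *
for n,y1 in(("w8",200),("w12",230)):
    ce,s,c=orange(n,215,345,y1); print(n,ce.round(1).tolist(),s.tolist(),mag(onplane(ce,c,.055)).tolist())
    f=pickle.load(open(n+".pkl","rb"))[0]["frame"]
    # dark profile along lane axis, at z=.033
    xs=np.arange(-.125,.09,.002)
    P=np.array([[*(O+A*x+N*.001),.033] for x in xs]);p=proj(P,c).round().astype(int)
    print([(round(x*1000),int(f[b,a].max())) for x,(a,b) in zip(xs,p) if 0<=b<420])
E
```

```text
t 19.45 mag [[0.0097 0.0011]] z 0.1998 yaw 10.94 tilt [-0.0025  0.0003] F along/lat/z -0.73 -0.32 0.11 w 0.0512 0.0
19.45 [0.5548 0.0166 0.1998] [[0.982, 0.19, -0.003], [0.19, -0.982, 0.0], [-0.002, -0.001, -1.0]] [-0.66 -0.46  0.11] 0.05119691444308107 [ 0.001  0.019  0.003 -0.     0.001  0.001]
w8 [[251.5, 86.6], [305.8, 86.5]] [[242, 71, 18, 30, 434], [299, 70, 17, 31, 406]] [[0.0917, 0.0192], [0.0917, -0.0193]]
[(-125, 132), (-123, 131), (-121, 132), (-119, 134), (-117, 165), (-115, 180), (-113, 179), (-111, 165), (-109, 109), (-107, 112), (-105, 105), (-103, 58), (-101, 29), (-99, 24), (-97, 25), (-95, 26), (-93, 22), (-91, 18), (-89, 26), (-87, 21), (-85, 30), (-83, 29), (-81, 22), (-79, 19), (-77, 19), (-75, 28), (-73, 29), (-71, 20), (-69, 32), (-67, 32), (-65, 24), (-63, 20), (-61, 30), (-59, 29), (-57, 28), (-55, 21), (-53, 24), (-51, 27), (-49, 29), (-47, 25), (-45, 18), (-43, 17), (-41, 15), (-39, 15), (-37, 24), (-35, 26), (-33, 23), (-31, 23), (-29, 21), (-27, 18), (-25, 14), (-23, 18), (-21, 17), (-19, 19), (-17, 18), (-15, 18), (-13, 18), (-11, 18), (-9, 17), (-7, 20)
[... 1072 characters left out ...]
2), (-45, 15), (-43, 16), (-41, 17), (-39, 18), (-37, 22), (-35, 27), (-33, 17), (-31, 20), (-29, 19), (-27, 15), (-25, 15), (-23, 18), (-21, 15), (-19, 16), (-17, 20), (-15, 17), (-13, 18), (-11, 21), (-9, 27), (-7, 30), (-5, 30), (-3, 32), (-1, 33), (1, 31), (3, 33), (5, 32), (7, 32), (9, 24), (11, 20), (13, 20), (15, 29), (17, 32), (19, 28), (21, 18), (23, 29), (25, 27), (27, 30), (29, 34), (31, 105), (33, 98), (35, 67), (37, 74), (39, 89), (41, 53), (43, 21), (45, 24), (47, 25), (49, 25), (51, 23), (53, 25), (55, 22), (57, 23), (59, 20), (61, 21), (63, 23), (65, 20), (67, 21), (69, 21), (71, 18), (73, 15), (75, 20), (77, 22), (79, 20), (81, 29), (83, 34), (85, 147), (87, 160), (89, 164)]
```

Run:
```python
from tabs import *
from scipy.ndimage import map_coordinates
for n,a,b in(("w8",.038,.082),("w12",.024,.052)):
    im,o=pickle.load(open(n+".pkl","rb"));c=cam(im,o);g=im["frame"].max(2).astype(float)
    xs=np.arange(a,b,.001)
    for z in (.0335,):
        pr=[]
        for y in (-.007,-.004,0,.003,.006):
            p=proj([[*(O+A*x+N*y),z] for x in xs],c); pr.append(map_coordinates(g,[p[:,1],p[:,0]],order=1))
        print(n); print([(round(x*1000),*np.array(q).round().astype(int).tolist()) for x,q in zip(xs,np.array(pr).T)])
```

```text
w8
[(38, 21, 24, 24, 22, 32), (39, 28, 29, 25, 24, 27), (40, 52, 49, 42, 41, 42), (41, 84, 76, 73, 70, 69), (42, 102, 93, 89, 88, 86), (43, 107, 99, 94, 92, 94), (44, 110, 103, 95, 95, 99), (45, 109, 107, 96, 103, 106), (46, 109, 110, 103, 111, 112), (47, 110, 110, 112, 116, 114), (48, 113, 113, 122, 122, 116), (49, 121, 122, 129, 126, 121), (50, 129, 130, 131, 128, 126), (51, 131, 132, 131, 129, 127), (52, 131, 131, 132, 129, 127), (53, 130, 130, 131, 127, 127), (54, 117, 118, 119, 116, 117), (55, 99, 101, 102, 101, 113), (56, 104, 105, 105, 108, 133), (57, 112, 110, 110, 112, 133), (58, 103, 97, 99, 99, 107), (59, 91, 81, 79, 80, 87), (60, 93, 76, 78, 76, 88), (61, 102, 88, 88, 86, 94), (62, 108, 97, 94, 92, 100), (63, 105, 94, 96, 94, 100), (64, 107, 96, 96, 100, 102), (65, 111, 98, 100, 105, 101), (66, 107, 101, 107, 108, 94), (67, 103, 105, 116, 113, 97), (68, 101, 107, 123, 112, 100), (69, 105, 104, 130, 111, 104), (70, 112, 103, 130, 112, 105), (71, 108, 101, 124, 107, 101), (72, 89, 82, 102, 89, 84), (73, 50, 45, 57, 52, 49), (74, 27, 26, 28, 27, 29), (75, 23, 23, 25, 25, 31)
[... 209 characters left out ...]
 29), (26, 30, 29, 30, 30, 31), (27, 29, 29, 29, 29, 31), (28, 29, 29, 31, 32, 34), (29, 39, 40, 40, 42, 48), (30, 69, 70, 71, 70, 88), (31, 99, 100, 100, 100, 126), (32, 108, 107, 108, 109, 137), (33, 94, 91, 93, 93, 122), (34, 84, 74, 74, 75, 112), (35, 87, 69, 68, 70, 121), (36, 96, 76, 68, 71, 131), (37, 104, 87, 74, 75, 137), (38, 109, 94, 86, 83, 123), (39, 105, 98, 89, 85, 102), (40, 89, 90, 78, 74, 84), (41, 56, 58, 52, 51, 55), (42, 31, 30, 28, 30, 34), (43, 22, 24, 22, 23, 31), (44, 23, 23, 25, 24, 33), (45, 26, 26, 25, 24, 36), (46, 25, 26, 25, 25, 32), (47, 24, 26, 25, 24, 29), (48, 23, 24, 25, 22, 26), (49, 21, 22, 24, 26, 30), (50, 34, 24, 24, 25, 34), (51, 49, 24, 24, 27, 38)]
```

The readings agree with each other:
- **Plate:** its ridge moved 24.9 mm while the follower body moved about 31.2 mm, so the plate is pressed in about 6 mm.
- **Stock:** its rear is at 30 mm, which equals the gate plus both bundle lengths, so it stands tight.

The arm is clear, so I'm handing in.

```bash
python3 -c "
from cell import *
print(sign_off())"
```

```text
the job is handed in; nothing more can be done
None
```

The job is handed in: the old bundle is at the gate, the new bundle lies straight behind it, and I left the follower latched with its plate pressed in about 6 mm (estimated from the last wrist images); the robot touched none of the vial, counter or tab block.

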